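# Seal the ink pot and lift off the outer lid

## Task

Close up the orange ink pot for the day. First push the blue door of the splash guard shut until it seats on its ball catch; then carry both nested lids together (lifting the inner lid's red knob carries both), lower them gently onto the pot until they sit fully home, and let go. Take the outer blue lid alone (its black collar is the grip) and lift it off for wiping, leaving the white inner lid seated on the pot, and finish while still holding the outer lid level and still, about 10 cm up, straight above the pot; leave the other things on the table where they are.

Things in the scene. Friction and masses are not known exactly. Their poses are not given: they have to be found in the camera images.
- door (a joint): Angle of the splash guard's door (rad): 0 = fully shut, grows as it opens outward. Starts ajar, stays where it is left (light friction). The last 0.07 rad is held back by a sprung ball catch: a push of some 6 to 9 N near the free end takes it over the ball with a snap, which then presses the door onto its stop at 0.
- guard: Splash guard: low fixed open-topped aluminium box, 206 x 236 mm, walls up to 75 mm high, floor 5 mm thick, standing on the table around the pot. Origin: centre of its underside. -x looks out through the side that the blue door closes; z up.
- guard_hinge (a point): Vertical hinge axis of the blue door, 40 mm above the table, fixed to the guard. -x points straight out of the guard through the doorway, -y from the hinge along the shut door to its free end, z up. The pot's centre is at x +104, y -100 mm in this frame.
- door_face (a point): Point on the outer (push) face of the blue door, 160 mm from the hinge axis along the door, 45 mm above the table; its -x is that face's outward normal, its -y points to the free end. The door is a plate 192 mm long (4 to 196 mm from the hinge), 8 mm thick (hinge axis in mid-thickness), 7 to 75 mm above the table, its outer face flat (a thin yellow patch).
- pot_mouth (a point): Centre of the mouth of the orange ink pot, level with its rim, 100 mm above the table. Round pot fixed to the guard's floor; rim 100 mm outside, 92 mm inside diameter. z up.
- rest: Fixed cork disc, 72 mm wide, 20 mm high, on which the two nested lids lie at the start. Origin: centre of its underside, on the table.
- inner_knob (a point): Middle of the bare upper part of the inner lid's upright round red knob, 23 mm thick: 15 mm below its top and, nested, 15 mm above the top of the outer lid's collar; 39 mm above the underside of the lid's flange, which lies on the pot's rim when home. z is the lid's axis, up.
- inner_lid: White inner lid, about 120 g; origin: centre of its plug's foot, z up. Tapered plug, 74 mm wide at the foot, 84 mm above, 14 mm deep, goes into the pot; above it a flange 98 mm wide, 4 mm thick; red knob up to 68 mm above the origin.
- outer_collar (a point): Centre, half-way up, of the outer lid's black collar: 48 mm outside, 30 mm inside diameter, 16 mm tall, standing on the lid's flat blue top (8 mm below this point). The red knob passes up through it with 3.5 mm play all round (1.5 mm at the foot). Nested it lies 23 mm below inner_knob; when home, 16 mm above the pot's rim. z up.
- outer_lid: Blue outer lid, about 100 g; origin: centre of its flat top's underside, z up. Top 116 mm wide, 4 mm thick; skirt 122 mm wide outside, at least 108 mm inside, hangs 14 mm below. It just lies on the inner lid's flange: lifting the red knob carries both lids, lifting the collar carries this one only.
- jar_green_mid (a point): Bystander: middle of a closed green ink jar, 66 mm wide, 85 mm tall.
- jar_red_mid (a point): Bystander: middle of a closed red ink jar, 72 mm wide, 70 mm tall.
- bucket_mid (a point): Bystander: middle of a closed white ink bucket, 130 mm wide, 150 mm tall.
- spatula_grip (a point): Bystander: handle of an ink spatula, 200 mm long, lying on the table.
- tape_mid (a point): Bystander: middle of a yellow tape roll, 100 mm wide, 24 mm tall, lying flat.
- squeegee_mid (a point): Bystander: middle of a wooden squeegee, 200 x 37 x 22 mm, lying flat.
- beaker_mid (a point): Bystander: middle of an empty grey beaker, 76 mm wide, 90 mm tall.
Mind the look-alikes: they are no part of the job. Leave any yellow look-alike of the inner_lid alone.

How it is judged:
On the way, in this order (a step that is already met when the one before it is completed fails the run):
1. the guard's door is shut on its catch (value of joint door below 0.015 rad), for 0.2 s.
2. both lids sit nested and home on the pot, let go of (z of inner_knob in the frame of pot_mouth between 0.035 and 0.042 m and horizontal distance between inner_knob and pot_mouth below 0.007 m and angle between inner_knob's own z axis and vertical below 0.06 rad and z of outer_collar in the frame of inner_knob between -0.028 and -0.018 m and contact force between the fingers and inner_lid below 0.2 N and contact force between the fingers and outer_lid below 0.2 N), for 0.2 s.
3. the outer lid is lifted clear of the inner lid, which stays seated (z of inner_knob in the frame of pot_mouth between 0.035 and 0.042 m and horizontal distance between inner_knob and pot_mouth below 0.007 m and angle between inner_knob's own z axis and vertical below 0.06 rad and z of outer_collar in the frame of inner_knob above 0.03 m), for 0.2 s.
At the end, for the whole second after the job is handed in: Door shut (under 0.015 rad); inner lid home on the pot (4 mm in height, 7 mm of centre, 0.06 rad tilt), not touched by the fingers; outer lid held by the fingers alone, still, level within 0.2 rad, 60 to 160 mm above its place on the pot, within 50 mm of straight above (value of joint door below 0.015 rad and z of inner_knob in the frame of pot_mouth between 0.035 and 0.042 m and horizontal distance between inner_knob and pot_mouth below 0.007 m and angle between inner_knob's own z axis and vertical below 0.06 rad and z of outer_collar in the frame of pot_mouth between 0.076 and 0.176 m and horizontal distance between outer_collar and pot_mouth below 0.05 m and angle between outer_collar's own z axis and vertical below 0.2 rad and linear speed of outer_lid below 0.04 m/s and contact force between the fingers and outer_lid above 1 N and contact force between each of outer_lid, the fingers and inner_lid below 0.1 N and contact force between outer_lid and guard below 0.1 N); the arm keeps its last pose, push and grip.
It fails at once if the outer lid comes off the inner lid while the inner lid is not home on the pot (z of outer_collar in the frame of inner_knob above -0.011 m and (z of inner_knob in the frame of pot_mouth above 0.047 m or z of inner_knob in the frame of pot_mouth below 0.03 m or horizontal distance between inner_knob and pot_mouth above 0.012 m)).
It fails at once if the inner lid is dropped or slammed onto the pot (distance between inner_knob and pot_mouth below 0.055 m and linear speed of inner_lid above 0.35 m/s).
It fails at once if an inner lid is tipped over (angle between inner_knob's own z axis and vertical above 0.6 rad).
It fails at once if a bystander is pushed away (distance of any of jar_green_mid, jar_red_mid, bucket_mid, spatula_grip, tape_mid, squeegee_mid, beaker_mid from where it was at the start of the episode above 0.03 m).
It also fails if it takes over 72 s, if anything falls off the work surface, if the arm or the gripper's body presses on something with over 40 N, if the wrist force passes 120 N, or if a joint passes its speed limit or range.

## Robot

A 7-joint arm with a two-finger parallel gripper is mounted at the origin on the work surface. World frame = base frame: x ahead of the robot, y to its left, z up, the work surface at z = 0. Lengths are in m, angles in rad, forces in N, time in s.
With the tool pointing down it reaches from about 0.35 to 0.775 m from the base axis. Payload 3.1 kg.
Tool frame: the origin (TCP) lies midway between the tips of the shut fingers; the grasp point (between the pads) lies 19 mm behind it; z points along the fingers, x is the direction in which the jaws open and shut, and the axes are right-handed (so a half turn about z gives the same grasp; the last joint's range is limited). The gripper opens to 85 mm and grips with 20 to 120 N. Pads are 22 mm wide; open, the fingers measure 114 mm over their backs; the gripper's body (76 mm by 85 mm) begins 54 mm behind the grasp point. The pads swing forward as they close: fully open they stand 13 mm farther back than shut.
Start: joints at [-1.209, 0.311, 0.014, 1.512, -0.004, 1.319, -0.027], TCP at [0.216, 0.506, 0.231] pointing down, gripper open.
Joint ranges: [-2.7, 2.7], [-0.3, 1.91], [-1.27, 1.3], [0.12, 2.57], [-1.44, 4.58], [0.2, 2.03], [-3.05, 3.05]. Speed limits (rad/s): [2.79, 2.79, 3.14, 3.14, 3.14, 3.14, 3.14].

## Interface

Orientations are given as a 3x3 rotation matrix whose columns are the frame's x, y, z axes.
In Python, from plant import ctrl, jaws, telemetry, capture, get_calibration, order gives the robot as it stands. The module is installed in compiled form; this text tells all that it offers. Calls block until the motion is done:
- ctrl.movep(position, orientation): joint-space move of the TCP to a pose.
- ctrl.movel(position, frame=None, rate=0.15, stop_force=None): straight line of the TCP; frame=None keeps the orientation; rate is the mean speed in m/s. With stop_force (N) it stops when the force on the tool has changed by that much, and returns True; else False.
- ctrl.move_j(angles): joint-space move.
- jaws.set_gripper(opening, grasp_force=None): finger opening in m; grasp_force is the grip in N (None keeps the last); returns when the fingers have stopped.
- ctrl.hold(seconds).
- ctrl.solve_ik(position, orientation): joint angles nearest the present ones, or None.
- telemetry.get_obs(): the state.
- capture(name): name is "scene" or "top" or "wrist"; returns (picture, depth): 420x560x3 uint8, red, green, blue; 420x560 float32, m along the optical axis (not along the pixel's ray), 0 where there is no reading.
- get_calibration(name): a dict with "K" (3x3 intrinsics, pixels), "world_from_camera" (4x4, takes a point from camera to world coordinates); the wrist camera has in their place "T_tool_cam" (4x4, takes a point from camera to tool coordinates, whose origin is the TCP and whose axes are the tool frame's). Camera axes: x right, y up, looking along -z (the intrinsics and any distortion apply to the point x, -y, -z); pixel columns grow to the right and rows downward; lengths in m; the calibration is good to about 2 mm. The wrist camera is an equidistant fisheye: a pixel r from the principal point sees the ray r / f radians off the axis. A picture is of the moment at which its call begins: read the wrist's pose just before it. get_calibration takes no time and is no camera call.
A pose or a line that the arm cannot do raises ctrl.IKError and nothing moves.
- order.hand_in(): hands the job in, once; it reports no verdict.
The state is a dict: "time_s": time; "qpos": joint angles; "qvel": joint speeds; "effort": joint torques, N m; "ee_pos": TCP position; "tcp_rot": TCP orientation; "contact_force": force on the tool from outside, world axes, zero at the start; "moment": the same for the moment, N m; "width": finger opening in m.
Only numpy, scipy, OpenCV 4.12 (cv2) and the standard library are available. Lean on these libraries where they do the work, as an engineer would, in place of code of your own. Each camera call takes 0.05 s, during which the arm holds its last target. There are 200 camera calls.

## Working session

There is one attempt and no reset: what is moved stays moved. The work goes in short steps, each a Python script; the robot and the scene stay as the last script left them, time stands still between calls to the robot, and variables do not carry over. Pictures are saved under pics/ and viewed, about 8 in all and at most 12, crops included, and the job is handed in when it is done.

```bash
mkdir -p pics; cat > h.py <<'E'
import numpy as np, cv2
from plant import ctrl, jaws, telemetry, capture, get_calibration, order
def save(n,p): cv2.imwrite(f'pics/{n}.png', cv2.cvtColor(p,cv2.COLOR_RGB2BGR))
def points(depth,name):
    c=get_calibration(name);K=np.array(c['K']);T=np.array(c['world_from_camera'])
    v,u=np.mgrid[:depth.shape[0],:depth.shape[1]]
    X=np.stack([(u-K[0,2])/K[0,0]*depth,-(v-K[1,2])/K[1,1]*depth,-depth],-1)
    P=X@T[:3,:3].T+T[:3,3]; P[depth<=0]=np.nan
    return P
E
python3 - <<'E'
from h import *
for n in('scene','top'):
    p,d=capture(n); save(n,p); np.savez(n,p=p,d=d,P=points(d,n))
    c=get_calibration(n); print(n,{k:np.round(v,3).tolist() if k!='name' else v for k,v in c.items()})
a=cv2.imread('pics/scene.png');b=cv2.imread('pics/top.png')
print(telemetry.get_obs())
c=get_calibration('wrist');print(c)
E
```

```text
scene {'K': [[400.448, 0.0, 279.803], [0.0, 400.448, 209.157], [0.0, 0.0, 1.0]], 'world_from_camera': [[-0.656, -0.624, 0.425, 0.98], [0.755, -0.546, 0.364, 0.358], [0.004, 0.559, 0.829, 0.946], [0.0, 0.0, 0.0, 1.0]]}
top {'K': [[505.355, 0.0, 277.364], [0.0, 505.355, 203.175], [0.0, 0.0, 1.0]], 'world_from_camera': [[0.021, 0.998, -0.065, 0.461], [-1.0, 0.022, 0.01, 0.007], [0.011, 0.065, 0.998, 1.512], [0.0, 0.0, 0.0, 1.0]]}
{'time_s': 0.1, 'qpos': array([-1.20871609,  0.31163664,  0.01400718,  1.51287847, -0.00442558,
        1.31918498, -0.02718208]), 'qvel': array([-6.62391143e-05, -1.85991304e-03, -3.16534283e-04, -2.10048068e-03,
       -1.06566457e-03,  1.16838295e-03, -1.06141517e-04]), 'effort': array([ 9.02046286e-04, -3.80856550e+01,  1.46472473e-01, -2.31240624e+01,
        1.21549322e-02,  8.21917725e-03, -2.27311955e-05]), 'ee_pos': array([0.21582804, 0.50518872, 0.23034205]), 'tcp_rot': array([[ 3.92827986e-01,  9.19611660e-01, -7.53450746e-04],
       [ 9.19609627e-01, -3.92828703e-01, -1.93492213e-03],
       [-2.07535403e-03,  6.72110036e-05, -9.99997844e-01]]), 'contact_force': array([-0.18839929, -0.25782001, -0.46343034]), 'moment': array([0.02555338, 0.01205457, 0.03053751]), 'width': 0.08544543421399706}
{'K': array([[325.1922621 ,   0.        , 277.85135238],
       [  0.        , 325.1922621 , 207.86249708],
       [  0.        ,   0.        ,   1.        ]]), 'T_tool_cam': array([[ 9.99999176e-01, -9.34659605e-04, -8.80262446e-04,
        -1.12923296e-03],
       [-1.15156528e-03, -9.56107409e-01, -2.93014156e-01,
        -7.54328013e-02],
       [-5.67756952e-04,  2.93014928e-01, -9.56107698e-01,
        -1.43495891e-01],
       [ 0.00000000e+00,  0.00000000e+00,  0.00000000e+00,
         1.00000000e+00]])}
```

View pics/scene.png

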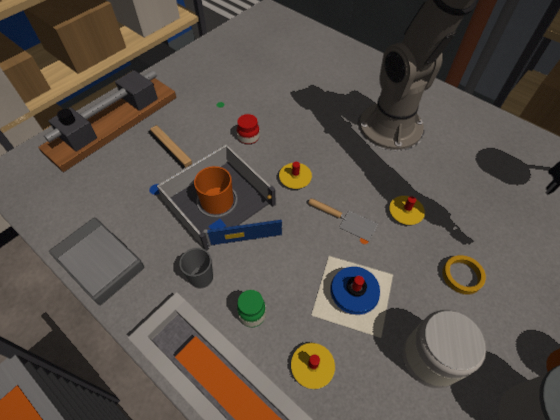

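View pics/top.png

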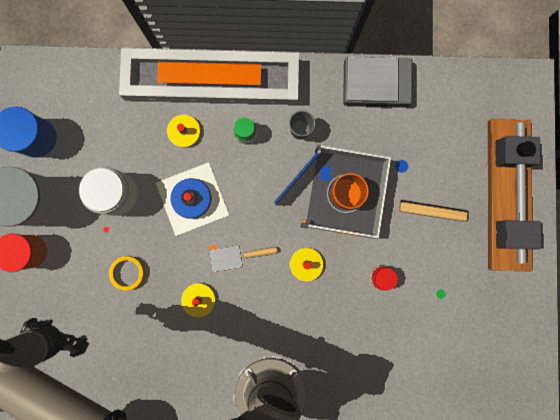

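The scene view shows the blue outer lid with its red knob on cork at (357,288), with the orange pot at (215,188) and the blue door ajar at (245,233). In the top view the same things are at (190,197), (349,191) and from (318,150) to (278,203).

These could be mistaken for the lids, by top-view pixel: yellow lids with red knobs at (183,130), (198,300) and (307,265), the blue can at (17,130), and blue spots at (325,172) and (402,166). I choose (190,197), a blue lid with a black collar and red knob lying on the rest.

```bash
cat > meas.py <<'E'
from h import *
def circ(Q):
    A=np.c_[2*Q[:,:2],np.ones(len(Q))];b=(Q[:,:2]**2).sum(1)
    s=np.linalg.lstsq(A,b,rcond=None)[0];return s[:2],np.sqrt(s[2]+s[:2]@s[:2])
def box(shape,r):
    m=np.zeros(shape,bool);m[r[1]:r[3],r[0]:r[2]]=1;return m
R={'top':dict(lid=(160,165,222,230),pot=(322,165,375,215),door=(265,140,325,212),guard=(295,140,400,245)),
   'scene':dict(lid=(320,255,390,320),pot=(185,160,245,220),door=(200,215,290,250),guard=(150,140,280,245))}
if __name__=='__main__':
  for n in('scene','top'):
    z=np.load(n+'.npz');p,P=z['p'],z['P'];hsv=cv2.cvtColor(p,cv2.COLOR_RGB2HSV);h,s,v=hsv[...,0],hsv[...,1],hsv[...,2]
    blue=(h>100)&(h<125)&(s>140)&(v>40);red=((h<6)|(h>174))&(s>150)&(v>60);orange=(h>4)&(h<20)&(s>150)
    B=lambda k:box(h.shape,R[n][k])
    Q=P[B('lid')&blue];Q=Q[~np.isnan(Q[:,0])];zt=np.percentile(Q[:,2],[5,50,95])
    m=(B('lid')&blue).astype(np.uint8);c=max(cv2.findContours(m,0,2)[0],key=cv2.contourArea)
    print(n,'lid z',zt.round(4),'ellipse',np.round(cv2.fitEllipse(c)[0],1))
    Q=P[B('lid')&red];print(' knob med',np.nanmedian(Q,0).round(4),'top',np.nanpercentile(Q[:,2],[50,98]).round(4), 'n',len(Q))
    T=Q[Q[:,2]>np.nanpercentile(Q[:,2],95)-.004];print(' knobtop mean',T.mean(0).round(4),len(T))
    Q=P[B('pot')];Q=Q[(Q[:,2]>.094)&(Q[:,2]<.107)];print(' pot rim',circ(Q),len(Q),Q[:,2].mean())
    Q=P[B('door')&blue];Q=Q[(Q[:,2]>.068)&(Q[:,2]<.083)];print(' door n',len(Q),Q[:,2].mean())
    mu=Q.mean(0);d=np.linalg.svd((Q-mu)[:,:2])[2][0];t=(Q-mu)[:,:2]@d
    print(' ends',mu[:2]+d*t.min(),mu[:2]+d*t.max(),np.ptp(t))
    Q=P[B('guard')&~blue&~orange];Q=Q[(Q[:,2]>.06)&(Q[:,2]<.083)]
    r=cv2.minAreaRect(Q[:,:2].astype(np.float32));print(' guard',len(Q),r,cv2.boxPoints(r).round(3).tolist())
E
python3 meas.py
python3 - <<'E'
from h import *
a=cv2.resize(cv2.imread('pics/top.png')[135:245,150:410],None,fx=3,fy=3,interpolation=2);cv2.imwrite('pics/crop1.png',a)
E
```

```text
scene lid z [0.0329 0.0411 0.044 ] ellipse [355. 290.]
 knob med [0.5724 0.2512 0.086 ] top [0.086  0.0896] n 107
 knobtop mean [0.5698 0.2476 0.0873] 64
 pot rim (array([ 0.59591496, -0.21094566]), np.float64(0.04777543947754353)) 192 0.09795772059363624
 door n 256 0.07329569986239304
 ends [5.60733728e-01 2.71902425e-04] [ 0.70443807 -0.11759708] 0.18586025347101354
 guard 928 ((0.6009142398834229, -0.16657671332359314), (0.30118528008461, 0.23843668401241302), 81.78720092773438) [[0.460999995470047, -0.29899999499320984], [0.6970000267028809, -0.3330000042915344], [0.7400000095367432, -0.03500000014901161], [0.5040000081062317, -0.0]]
top lid z [0.0366 0.0422 0.0478] ellipse [190.1 197.8]
 knob med [0.5685 0.2479 0.0873] top [0.0873 0.0945] n 59
 knobtop mean [0.5667 0.2472 0.0911] 22
 pot rim (array([ 0.59240898, -0.21120348]), np.float64(0.04766859249811684)) 170 0.09973382494783968
 door n 141 0.07533728184219861
 ends [ 0.70033605 -0.11834085] [0.55555191 0.00067765] 0.18742425240059335
 guard 711 ((0.596000075340271, -0.18432271480560303), (0.2632691264152527, 0.23966364562511444), 82.14330291748047) [[0.45899999141693115, -0.2980000078678131], [0.6970000267028809, -0.3310000002384186], [0.7329999804496765, -0.07000000029802322], [0.4950000047683716, -0.03799999877810478]]
```

View pics/crop1.png

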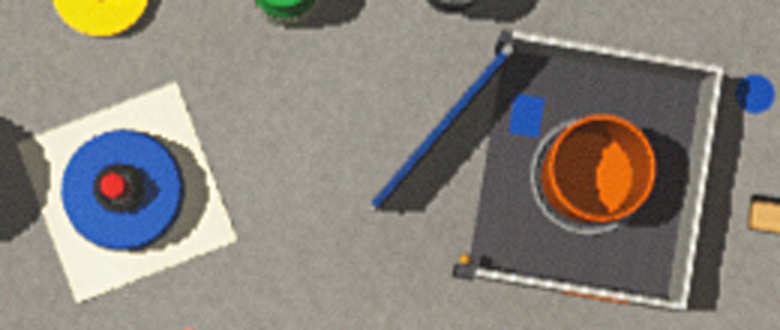

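The crop confirms the lid at the chosen pixel: blue top, black collar, red knob, on cork. The hinge is at the guard's top-left corner and the door is about 0.55 rad open. The pot is at (0.594, -0.211) and the hinge works out at (0.707, -0.122), which agrees with the measured door edge. Next I push the door shut.

```bash
cat >> h.py <<'E'
GY=np.array([.990,-.138]);GX=np.array([GY[1],-GY[0]])
POT=np.array([.594,-.211]);H=POT-.104*GX+.100*GY
def down(x):  # tool frame pointing down with given jaw axis
    x=np.r_[np.array(x)/np.linalg.norm(x),0];z=np.array([0,0,-1.]);return np.c_[x,np.cross(z,x),z]
E
cat > door.py <<'E'
from h import *
def pose(th,off,z,r=.165,s=1):
    c,k=np.cos(-th),np.sin(-th); d=np.array([[c,-k],[k,c]])@(-GY); n=np.array([d[1],-d[0]])
    return np.r_[H+r*d+off*n,z],down(s*d)
th0=.55
print('hinge',H)
q=[(s,ctrl.solve_ik(*pose(th0,.07,.2,s=s))) for s in(1,-1)];print(q)
s=min((a for a in q if a[1] is not None),key=lambda a:abs(a[1][6]))[0]
jaws.set_gripper(0.0)
ctrl.movep(*pose(th0,.07,.2,s=s))
p,R=pose(th0,.07,.035,s=s);ctrl.movel(p,R,rate=.2)
for th in np.arange(.55,.09,-.1):
    p,R=pose(th,.016,.035,s=s);print(th,ctrl.movel(p,R,rate=.08,stop_force=25),telemetry.get_obs()['contact_force'].round(1))
for th in(.05,0,-.02,-.04,-.06):
    p,R=pose(th,.016,.035,s=s);st=ctrl.movel(p,R,rate=.04,stop_force=15)
    o=telemetry.get_obs();print(th,st,o['contact_force'].round(1),o['ee_pos'].round(4),p.round(4))
    if st:break
print(o['time_s'])
np.save('rot.npy',R)
E
python3 door.py
```

```text
hinge [ 0.707352 -0.12184 ]
[(1, array([-0.27460784,  0.49171514,  0.29073423,  1.34598453, -0.14003216,
        1.32386412,  2.47081303])), (-1, array([-0.58026832,  0.5792821 ,  0.80672438,  1.35955727, -0.41476829,
        1.37468103, -0.46529473]))]
0.55 False [0.3 0.8 0.2]
0.45000000000000007 False [-0.9 -0.3  0.1]
0.3500000000000001 False [-0.1 -0.5  0.5]
0.2500000000000001 False [ 0.3  0.5 -0.4]
0.15000000000000013 False [-1.1  0.8  0. ]
0.05 False [ 0.7  0.9 -0.9] [ 0.5486 -0.0744  0.0349] [ 0.5483 -0.0752  0.035 ]
0 False [-0.5 -0.2 -0.1] [ 0.5461 -0.0839  0.035 ] [ 0.5462 -0.0832  0.035 ]
-0.02 False [0.6 5.2 1.1] [ 0.5459 -0.0839  0.035 ] [ 0.5455 -0.0865  0.035 ]
-0.04 False [0.7 9.9 2.4] [ 0.5456 -0.0837  0.035 ] [ 0.5448 -0.0897  0.035 ]
-0.06 False [-0.4 13.4  2.9] [ 0.5454 -0.0836  0.035 ] [ 0.5442 -0.093   0.035 ]
8.0
```

```bash
python3 - <<'E'
from h import *
o=telemetry.get_obs();p=o['ee_pos']
st=ctrl.movel(p+np.r_[.010*GX,0],rate=.04,stop_force=12);o=telemetry.get_obs();print(st,o['contact_force'].round(1),o['ee_pos'].round(4))
p=o['ee_pos'];ctrl.movel(p-np.r_[.06*GX,0],rate=.15)
p=telemetry.get_obs()['ee_pos'];ctrl.movel([*p[:2],.25],rate=.25)
L=np.array([.568,.2474]);x=np.array([1,0.]) 
R=down(x)
# wrist view position: above lids
print(ctrl.solve_ik([*(L+[0,0]),.25],R),ctrl.solve_ik([*L,.25],down(-x)))
n='top';p,d=capture(n);P=points(d,n);np.savez('top2',p=p,d=d,P=P);hsv=cv2.cvtColor(p,cv2.COLOR_RGB2HSV);h,s,v=hsv[...,0],hsv[...,1],hsv[...,2]
blue=(h>100)&(h<125)&(s>140)&(v>40);blue[:140]=0;blue[240:]=0;blue[:,:265]=0;blue[:,325:]=0
Q=P[blue];Q=Q[(Q[:,2]>.068)&(Q[:,2]<.083)]
mu=Q.mean(0);dd=np.linalg.svd((Q-mu)[:,:2])[2][0];t=(Q-mu)[:,:2]@dd
print(len(Q),mu,dd,np.ptp(t),'angle',np.arctan2(dd[0]*GX[0]+dd[1]*GX[1],dd@GY),'offset of door mid from hinge line',(mu[:2]-H)@GX)
save('door2',cv2.resize(p[135:245,240:410],None,fx=3,fy=3))
print(telemetry.get_obs()['time_s'])
E
```

```text
False [ 0.8 15.6  3.7] [ 0.5453 -0.0836  0.035 ]
[-0.80770328  0.48986116  0.58926129  1.28474788 -0.26674295  1.44417913
 -0.2402721 ] [ 0.15535275  0.66074496 -1.07865781  1.23993015  0.57157661  1.55303108
  2.31125413]
40 [ 0.65175841 -0.11520882  0.07532378] [-0.99185351  0.12738372] 0.18584886399960204 angle 3.130821935925309 offset of door mid from hinge line 0.0011070487222876778
9.925
```

View pics/door2.png

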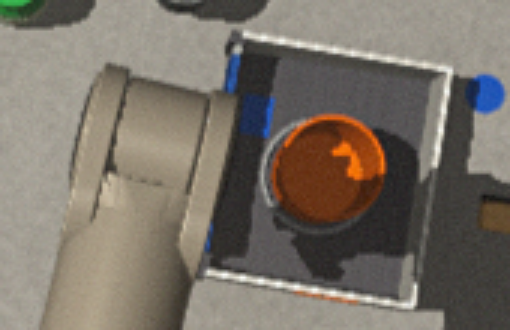

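The crop shows the blue door edge in line with the wall, between (237,60) and (208,265). The arm partly hides it. The fitted edge is within 0.011 rad of the guard line and the door held against 15.6 N with no further motion, so it is seated. Next, wrist views of the pot and the lids.

```bash
cat >> h.py <<'E'
def wrist(zplane,mask):
    o=telemetry.get_obs();p,d=capture('wrist');c=get_calibration('wrist');K=c['K'];T=c['T_tool_cam']
    hsv=cv2.cvtColor(p,cv2.COLOR_RGB2HSV);m=mask(*[hsv[...,i].astype(int) for i in range(3)]).astype(np.uint8)
    v,u=np.nonzero(m);return p,d,m,ray(u,v,zplane,o),(u,v)
def ray(u,v,zp,o):
    c=get_calibration('wrist');K=c['K'];T=c['T_tool_cam']
    a,b=np.asarray(u)-K[0,2],np.asarray(v)-K[1,2];r=np.hypot(a,b);th=r/K[0,0];k=np.sin(th)/np.maximum(r,1e-9)
    D=np.stack([a*k,-b*k,-np.cos(th)],-1)@(o['tcp_rot']@T[:3,:3]).T;C=o['ee_pos']+o['tcp_rot']@T[:3,3]
    return C+D*((zp-C[2])/D[...,2])[...,None]
isred=lambda h,s,v:((h<5)|(h>174))&(s>150)&(v>50)
isor=lambda h,s,v:(h>3)&(h<20)&(s>150)&(v>40)
isblue=lambda h,s,v:(h>100)&(h<125)&(s>130)&(v>30)
def big(m): return max(cv2.findContours(m,0,cv2.CHAIN_APPROX_NONE)[0],key=cv2.contourArea)[:,0]
E
python3 - <<'E'
from h import *
from meas import circ
R=down([1,0.]);L=np.array([.568,.2474])
ctrl.movep([*POT,.27],R)
o=telemetry.get_obs();p,d,m,_,_=wrist(.1,isor);c=big(m);X=ray(c[:,0],c[:,1],.1,o)
(ex,ey),r=cv2.minEnclosingCircle(X[:,:2].astype(np.float32));hl=cv2.convexHull(X[:,:2].astype(np.float32))[:,0]
print('pot',(ex,ey),r,circ(hl),'px',c.mean(0));a=p.copy()
ctrl.movep([*L,.25],R)
o=telemetry.get_obs();p,d,m,_,_=wrist(.088,isred);c=big(m);X=ray(c[:,0],c[:,1],.088,o)
print('knob',cv2.minEnclosingCircle(X[:,:2].astype(np.float32)),'px',c.mean(0),X.mean(0))
hs=cv2.cvtColor(p,cv2.COLOR_RGB2HSV).astype(int);m=isblue(*[hs[...,i] for i in range(3)]).astype(np.uint8);c=big(m);X=ray(c[:,0],c[:,1],.042,o)
print('blue top',circ(cv2.convexHull(X[:,:2].astype(np.float32))[:,0]))
save('w1',cv2.resize(np.hstack([a,p]),(800,300)));print(telemetry.get_obs()['time_s'])
E
```

```text
pot (0.5920091867446899, -0.21116818487644196) 0.051263704895973206 (array([ 0.5920123 , -0.21184848]), np.float64(0.04989068344281313)) px [276.76173285 188.51263538]
knob ((0.5656728744506836, 0.2476644515991211), 0.010804212652146816) px [275.44067797 185.77966102] [0.56577048 0.247647   0.088     ]
blue top (array([0.574084 , 0.2470754]), np.float64(0.05098200504731794))
12.4917
```

View pics/w1.png

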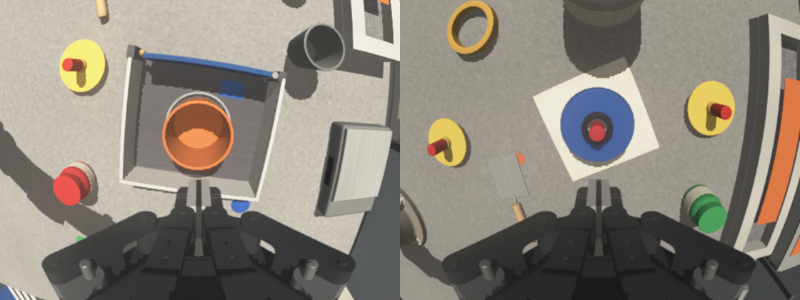

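The left half shows the blue door closed along the guard's top edge, from (140,57) to (280,75), with the pot at (198,133). The right half shows the target lid at (597,130). Wrist, top and scene fixes agree within about 4 mm. Next I grasp the knob.

```bash
python3 - <<'E'
from h import *
K=np.array([.566,.2476])
jaws.set_gripper(.055)
ctrl.movel([*K,.12],rate=.15)
print(ctrl.movel([*K,.062],rate=.05,stop_force=4),telemetry.get_obs()['ee_pos'])
jaws.set_gripper(0,grasp_force=60)
o=telemetry.get_obs();print(o['width'],o['contact_force'].round(1),o['ee_pos'])
ctrl.movel([*K,.10],rate=.05)
ctrl.movel([*K,.27],rate=.15)
ctrl.hold(.2)
o=telemetry.get_obs();print(o['width'],o['contact_force'].round(1),o['ee_pos'],o['time_s'])
p,d=capture('wrist');q,_=capture('scene');save('w2',cv2.resize(np.hstack([p,q]),(800,300)))
E
```

```text
False [0.56634751 0.24772421 0.06243711]
0.020961294773346392 [-0.   0.2  1.7] [0.5664619  0.24768345 0.06243083]
0.021327151785046617 [-0.4 -0.3 -2.6] [0.56559097 0.24756472 0.26909243] 18.175
```

View pics/w2.png

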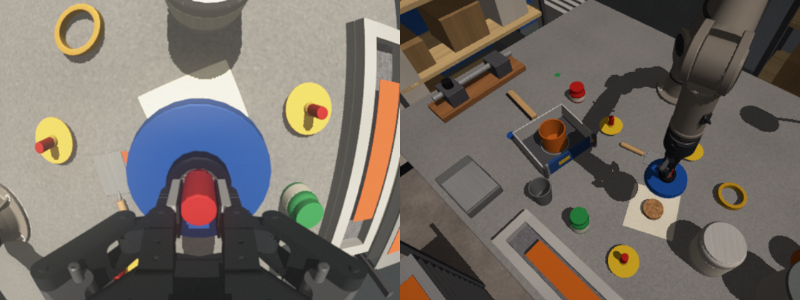

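Both lids are in the grip: blue disc under the red knob at (198,195) in the left half, bare cork at (652,209) in the right half. The load of about 2.5 N fits both lids. Next I check the knob's offset in the jaws, carry, and lower.

```bash
python3 - <<'E'
from h import *
R=down([1,0.])
o=telemetry.get_obs();zt=o['ee_pos'][2]+.0256
p,d,m,_,_=wrist(zt,isred);m[:220]=0;m[330:]=0;m[:,:240]=0;m[:,320:]=0
c=big(m);X=ray(c[:,0],c[:,1],zt,o);q=X[:,:2]-o['ee_pos'][:2]
print('knob top rel TCP: x',q[:,0].min(),q[:,0].max(),'y',q[:,1].min(),q[:,1].max())
hs=cv2.cvtColor(p,cv2.COLOR_RGB2HSV).astype(int);b=isblue(*[hs[...,i] for i in range(3)]).astype(np.uint8);c=big(b)
X=ray(c[:,0],c[:,1],o['ee_pos'][2]-.0204,o)[:,:2]-o['ee_pos'][:2]
print('blue x',X[:,0].min(),X[:,0].max(),'y max/min',X[:,1].max(),X[:,1].min())
P=np.array([.592,-.2115])
ctrl.movel([*P,.27],R,rate=.18)
ctrl.movel([*P,.165],rate=.1)
o=telemetry.get_obs();print(o['ee_pos'],o['time_s'])
st=ctrl.movel([*P,.127],rate=.025,stop_force=3);o=telemetry.get_obs();print(st,o['ee_pos'],o['contact_force'].round(1),o['moment'].round(2),o['time_s'])
E
```

```text
knob top rel TCP: x -0.011709862626668066 0.009659376637347616 y -0.011363863748704628 0.025518211954917658
blue x -0.05783699914787932 0.05553408344333399 y max/min 0.051425920523657964 -0.0347042863841624
[ 0.59254691 -0.21192155  0.16595523] 22.2333
True [ 0.59196525 -0.21141173  0.12848696] [0.7 0.4 5.3] [-0.06  0.04  0.04] 23.5667
```

The lids stopped at z = 0.1285 against an expected home height of 0.1284. I release and look.

```bash
python3 - <<'E'
from h import *
jaws.set_gripper(.05);ctrl.hold(.4)
e=telemetry.get_obs()['ee_pos'];ctrl.movel([*e[:2],.28],rate=.15)
o=telemetry.get_obs();p,d,m,_,_=wrist(.154,isred)
m2=m.copy();m2[:,:220]=0;m2[:,340:]=0;c=big(m2);X=ray(c[:,0],c[:,1],.154,o)
print('knob top',cv2.minEnclosingCircle(X[:,:2].astype(np.float32)))
q,D=capture('top');P=points(D,'top');hs=cv2.cvtColor(p,cv2.COLOR_RGB2HSV).astype(int)
b=isblue(*[hs[...,i] for i in range(3)]).astype(np.uint8);c=big(b);X=ray(c[:,0],c[:,1],.108,o)[:,:2]
print('blue',cv2.minEnclosingCircle(X.astype(np.float32)),o['ee_pos'],o['contact_force'].round(1),o['time_s'])
save('w3',p)
E
```

```text
knob top ((0.5911878347396851, -0.20840120315551758), 0.014498868957161903)
blue ((0.5909385085105896, -0.2100052833557129), 0.05899697169661522) [ 0.59016407 -0.21015228  0.27889409] [-0.5  0.8 -0.2] 25.5333
```

View pics/w3.png

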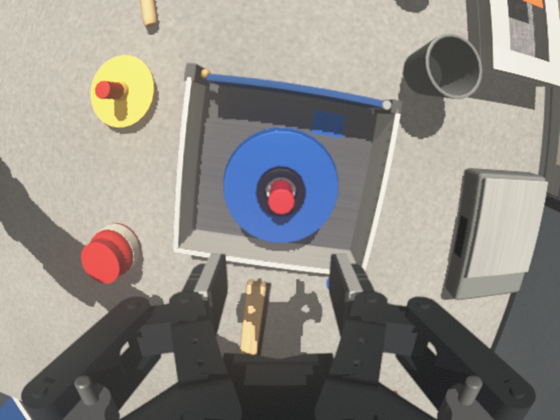

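The lids sit level and centred on the pot: blue disc at (281,185), knob at (281,196), door edge straight at the top. Next I grip the collar, finding the blue top by light touch first, and lift.

```bash
python3 - <<'E'
from h import *
P=np.array([.5912,-.2103]);R=down([1,0.])
def rep(t,*a):
    o=telemetry.get_obs();print(t,*a,o['ee_pos'].round(4),o['contact_force'].round(1),round(o['width'],4),o['time_s'])
jaws.set_gripper(.058)
ctrl.movel([*P,.165],R,rate=.12)
st=ctrl.movel([*P,.130],rate=.06,stop_force=4);rep('pre',st)
if st: raise SystemExit
st=ctrl.movel([*P,.100],rate=.015,stop_force=2.5);rep('touch',st)
z=telemetry.get_obs()['ee_pos'][2]
if z<.116:
    ctrl.movel([*P,z+.003],rate=.03);jaws.set_gripper(0,grasp_force=60);rep('grip')
E
```

```text
pre False [ 0.5913 -0.2104  0.13  ] [-0.1  0.2  0.8] 0.0578 27.725
touch True [ 0.5912 -0.2103  0.1037] [-0.1 -0.3  4.4] 0.0577 29.2833
grip [ 0.5913 -0.2103  0.1068] [-1.2 -0.4  2.3] 0.0462 29.8417
```

```bash
python3 - <<'E'
from h import *
e=telemetry.get_obs()['ee_pos']
ctrl.movel([*e[:2],e[2]+.05],rate=.03);ctrl.movel([*e[:2],e[2]+.105],rate=.06);ctrl.hold(.5)
o=telemetry.get_obs();print(o['ee_pos'],o['contact_force'].round(1),o['moment'].round(2),o['width'],o['time_s'])
p,d=capture('wrist');q,D=capture('scene');save('w4',np.hstack([cv2.resize(p,(400,300)),cv2.resize(q[100:280,120:360],(400,300))]))
E
```

```text
[ 0.59122181 -0.21036328  0.21178605] [ 0.1  0.2 -1.9] [-0.01  0.01  0.02] 0.045657970274811596 33.2333
```

View pics/w4.png

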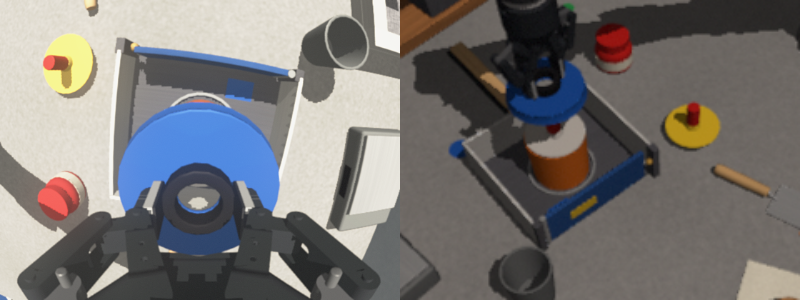

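The white inner lid is seated level on the orange pot (right half, 555,130) with its red knob under the raised blue lid (548,88). The outer lid is level in the grip and the door is flush. I hand in.

```bash
python3 -c "
from h import *
q,D=capture('scene');P=points(D,'scene');h=cv2.cvtColor(q,cv2.COLOR_RGB2HSV);w=(h[...,1]<60)&(h[...,2]>100);w[:165]=0;w[186:]=0;w[:,:195]=0;w[:,232:]=0
Q=P[w];Q=Q[Q[:,2]>.09];print(len(Q),np.median(Q,0).round(4),np.percentile(Q[:,2],[10,90]).round(4))
order.hand_in()"
```

```text
235 [ 0.578  -0.1942  0.1034] [0.1018 0.1059]
the job is handed in; nothing more can be done
```

The job is handed in, at about 33 s on the robot's clock. All my checks agreed; the hand-in reports no verdict.

- **Door:** I pushed it shut. It held still against 15.6 N, and its edge measured within about 0.01 rad of the guard line, roughly what the camera can resolve. Later wrist pictures also show it flush.
- **Lids on the pot:** I carried both lids by the red knob. They touched down at tool height z = 0.1285 m, where 0.1284 m was expected, and I let go. The wrist view showed them level, with the blue lid within about 2 mm of the pot's centre.
- **Outer lid:** I gripped it by the collar and raised it 105 mm straight above the pot. It was level and still when last checked, and the tool carried about 1.9 N, somewhat more than the lid's weight of about 1 N but within the sensor's scatter.
- **Inner lid:** The flange top measured 0.103 m above the table, against 0.104 m expected, so it is seated.
- **Other objects:** None looked moved in the pictures. I did not measure their positions again.
- **Failed fit:** One fit of the blue lid's outline on the rest gave a 51 mm radius instead of 58 mm. I discarded it and used the knob's position.

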